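# Hold a sample slide flush on the sloped stage

### The job

Lift the framed sample slide off its pedestal by its upright grip, tilt it to match the sloped sprung plate of the stage, and lay it centred on that plate, long side along long side. Press it gently flush against the plate so that the springs give a little, and finish there while still gripping and pressing it; do not let go. Leave the tin, the stopwatch and the spanner alone.

Things in the scene. Friction and masses are not known exactly. Their poses are not given: they have to be found in the camera images.
- slide_holder: Sample slide in an aluminium frame: flat plate 50 (x) x 76 (y) x 6 mm, about 80 g, with an upright grip in the middle of its top: a fin 26 mm long in x, 12 mm thick in y, from 6 to 46 mm above the underside. Origin: centre of the underside; z points up through the fin. Pinch the fin across its 12 mm (along the slide's y). A half turn about z makes no difference. It starts level on the pedestal.
- pedestal: Fixed narrow pedestal: round foot of 68 mm diameter, column, and a flat top 36 x 56 mm (x, y) at 40 mm height, smaller than the slide that lies on it. Origin: centre of its underside, on the table.
- stage_base: Fixed base of the stage: grey plate 120 (x) x 140 (y) x 12 mm with two cheeks that carry the tilt axis, which is parallel to the base's y, 60 mm above the table. A black lock knob sticks out at its -y side. Origin: centre of its underside, on the table; the base's -x side, the foot of the slope, looks roughly towards the robot.
- stage_plate: The stage's sloped steel plate, 90 (x) x 110 (y) x 8 mm, bare flat top. Origin: centre of its top face, 35 mm from the tilt axis. z is the outward normal of the face, y lies level along the tilt axis, x points up the slope, away from the robot. It rides on springs: it gives way along -z under a push, 1.5 N per mm, for at most 10 mm; it does not rock.
- stage_tilt (a joint): Slope of the stage plate, rad: 0 is level, positive leans the face towards the base's -x (the robot's side). Locked firmly by friction; different every time (about 0.2 to 0.5).
- tin: Bystander: lidded round metal tin, 68 mm diameter, 40 mm high, loose. Origin: centre of its underside.
- stopwatch: Bystander: round black stopwatch, 68 x 58 x 15 mm, lying loose. Origin: centre of its underside.
- spanner: Bystander: steel spanner, 32 x 153 x 8 mm, lying loose. Origin: centre of its underside.
Not all that is in view belongs to the job. What is shaped like the slide_holder but green or red is not meant.

How it is judged:
On the way:
1. the slide is lifted clear of the pedestal in the fingers (z of slide_holder in the frame of pedestal above 0.06 m and contact force between the fingers and slide_holder above 1 N and contact force between slide_holder and stage_plate below 0.1 N), for 0.2 s.
At the end, for the whole second after the job is handed in: The slide is still gripped (over 2 N on the fingers) and pressed on the plate with 3 to 18 N, flush: within 0.05 rad of the plate's slope and 3 mm of its face, centred within 12 mm along each side, turned no more than 0.14 rad, at rest; the fingers themselves do not touch the plate (contact force between the fingers and slide_holder above 2 N and contact force between slide_holder and stage_plate between 3 and 18 N and angle between the z axis of slide_holder and the z axis of stage_plate, either way round below 0.05 rad and angle between the x axis of slide_holder and the x axis of stage_plate, either way round below 0.14 rad and x of slide_holder in the frame of stage_plate between -0.012 and 0.012 m and y of slide_holder in the frame of stage_plate between -0.012 and 0.012 m and z of slide_holder in the frame of stage_plate between -0.003 and 0.003 m and linear speed of slide_holder below 0.02 m/s and contact force between slide_holder and pedestal below 0.1 N and contact force between the fingers and stage_plate below 0.1 N); the arm keeps its last pose, push and grip.
It fails at once if the slide is pressed on the stage with more than 25 N (contact force between slide_holder and stage_plate above 25 N).
It fails at once if the tin is moved by more than 20 mm (distance of tin from where it was at the start of the episode above 0.02 m).
It fails at once if the stopwatch is moved by more than 20 mm (distance of stopwatch from where it was at the start of the episode above 0.02 m).
It fails at once if the spanner is moved by more than 20 mm (distance of spanner from where it was at the start of the episode above 0.02 m).
It also fails if it takes over 45 s, if anything falls off the work surface, if the arm or the gripper's body presses on something with over 40 N, if the wrist force passes 120 N, or if a joint passes its speed limit or range.

### The arm

A 6-joint arm with a two-finger parallel gripper is mounted at the origin on a cart in front of the work surface, level with it; the furniture and walls round the work are solid. World frame = base frame: x ahead of the robot, y to its left, z up, the work surface at z = 0. Lengths are in m, angles in rad, forces in N, time in s.
With the tool pointing down it reaches from about 0.25 to 0.725 m from the base axis. Payload 4 kg.
Tool frame: the origin (TCP) lies midway between the tips of the shut fingers; the grasp point (between the pads) lies 19 mm behind it; x points along the fingers, y is the direction in which the jaws open and shut, and the axes are right-handed (so a half turn about x gives the same grasp; the last joint's range is limited). The gripper opens to 85 mm and grips with 20 to 120 N. Pads are 22 mm wide; open, the fingers measure 114 mm over their backs; the gripper's body (76 mm by 85 mm) begins 54 mm behind the grasp point. The pads swing forward as they close: fully open they stand 13 mm farther back than shut.
Start: joints at [1.105, 0.241, 0.005, 1.335, 0, 1.571], TCP at [0.225, 0.447, 0.231] pointing down, gripper open.
Joint ranges: [-2.72, 2.72], [-1.05, 1.87], [-1.09, 1.28], [-1.99, 2.15], [-1.42, 1.44], [-3.14, 3.14]. Speed limits (rad/s): [2.79, 2.79, 3.14, 3.14, 3.14, 3.14].

### API

Orientations are given as a unit quaternion [x, y, z, w].
In Python, from workcell import * gives the robot as it stands.
- The arm moves only by the tool play_rows, never from a script. Its argument "plan" is a list of rows, each a list of 7 numbers: the shift along the tool's x, y, z in mm, then the turn, a rotation vector about the tool's x, y, z in rad, then the closure, from -1 (fully open) to 1 (shut). In form: [[x, y, z, rx, ry, rz, grip], ...]. A call has 1 to 20 rows; each row shifts and turns the commanded pose from where the row before left it, along the tool's axes as they then stand; what a row does not reach is not made up. A row lasts 1/12 s, in which the tool goes at most 41.7 mm and 7.16 degrees, less where a joint would pass 70% of its speed; a pose out of reach is approached as far as the arm can. A call with a gripper value outside its range is refused whole. The fingers move at their own pace and stop on an object; the grip force is fixed at half the most. Time passes only in rows, so rows that do not move let the fingers close. It gives the time, the measured TCP pose, the force and the opening at its end, in the units of the state.
- get_obs(): the state, without advancing time (a new reading comes with each control period).
- camera(name): name is "scene" or "top" or "wrist"; returns a dict with "frame" (480x640x3 uint8, red, green, blue), "depth" (480x640 float32, m along the optical axis (not along the pixel's ray), 0 where there is no reading), "fx", "fy", "cx", "cy" (pixels), "camera_from_world" (4x4, takes a point from world to camera coordinates). Camera axes: x right, y up, looking along -z (the intrinsics and any distortion apply to the point x, -y, -z); pixel columns grow to the right and rows downward; lengths in m; the calibration is good to about 2 mm. A picture is of the moment at which its call begins.
- job_done(): hands the job in, once; it reports no verdict.
Trained networks look in a picture, given as the dict that the camera call returned (one of the last four; its "shot" number tells which), for a name from the list of things; names that differ only in an ending like _2 or _b are one class to them, and where a whole thing is asked for, a point or a joint stands for the part that bears it (a point fixed in the world has none). Each returns a list of dicts, best first, with "confidence" (0 to 1); they miss things now and then, are a little off and sometimes report something else, mostly with a low value. They report only what shows in the picture. A call takes as long as a camera call. They do not tell look-alikes from the thing itself.
- search_frame(thing, picture): "centre" ([x, y, z] in m, in world coordinates, good to about 4 mm: the middle of the surface that is visible of it).
- pinpoint(thing, picture): "centre" ([x, y, z] in m, in world coordinates, good to about 4 mm: a listed point, or the origin of a listed thing).
The state is a dict: "clock": time; "joint_pos": joint angles; "joint_vel": joint speeds; "tau": joint torques, N m; "eef_pos": TCP position; "tool_rot": TCP orientation; "ft_force": force on the tool from outside, world axes, zero at the start; "ft_torque": the same for the moment, N m; "grip_width": finger opening in m.
Only numpy, scipy, OpenCV 4.12 (cv2) and the standard library are available. Lean on these libraries where they do the work, as an engineer would, in place of code of your own. Each camera call takes 0.05 s, during which the arm holds its last target. There are 200 camera calls.

## Working session

There is one attempt and no reset: what is moved stays moved. The work goes in short steps, Python scripts to look and compute and a tool call to move; the robot and the scene stay as the last step left them, time stands still between calls to the robot, and variables do not carry over. Pictures are saved under pics/ and viewed, about 8 in all and at most 12, crops included, and the job is handed in when it is done.

Besides the shell and the picture viewer there is one more tool, called after "Request:" by a JSON object that holds its "api" and its "payload". play_rows: Moves the arm, as the interface text tells. Its arguments: {"type":"object","properties":{"plan":{"type":"array","items":{"type":"array","items":{"type":"number"}}}},"required":["plan"]}

```bash
mkdir -p pics; ls; cat > h.py <<'E'
from workcell import *
import numpy as np, cv2
from scipy.spatial.transform import Rotation as R
def world(p):
    d=p["depth"]; v,u=np.mgrid[:480,:640]
    c=np.stack([(u-p["cx"])/p["fx"]*d,-(v-p["cy"])/p["fy"]*d,-d,np.ones_like(d)],-1)
    return (c@np.linalg.inv(p["camera_from_world"]).T)[...,:3]
def save(p,n): cv2.imwrite("pics/"+n,p["frame"][...,::-1])
E
python3 - <<'E'
from h import *
o=get_obs(); print({k:np.round(v,3) for k,v in o.items()})
for n in ("scene","top"):
    p=camera(n); save(p,n+"1.png"); np.save(n+"w.npy",world(p)); np.save(n+"f.npy",p["frame"])
    for t in ("slide_holder","pedestal","stage_plate","stage_base","tin","stopwatch","spanner"):
        print(n,t,[(np.round(r["centre"],3).tolist(),round(r["confidence"],2)) for r in pinpoint(t,p)[:4]])
E
```

```text
pics
{'clock': np.float64(0.0), 'joint_pos': array([1.105, 0.241, 0.004, 1.335, 0.   , 1.571]), 'joint_vel': array([-0.002,  0.   ,  0.   ,  0.001, -0.002,  0.003]), 'tau': array([ 1.0000e-03, -3.7232e+01,  2.5241e+01,  1.7000e-02,  0.0000e+00,
        0.0000e+00]), 'eef_pos': array([0.224, 0.446, 0.23 ]), 'tool_rot': array([ 0.162,  0.688, -0.164,  0.688]), 'ft_force': array([-0.241, -0.386,  0.392]), 'ft_torque': array([-0.   , -0.044,  0.008]), 'grip_width': np.float64(0.086)}
scene slide_holder [([0.508, -0.148, 0.043], 0.74), ([0.371, -0.109, 0.003], 0.69), ([0.63, -0.144, -0.001], 0.67), ([0.502, -0.026, -0.002], 0.65)]
scene pedestal [([0.509, -0.158, -0.002], 0.59)]
scene stage_plate [([0.513, 0.177, 0.092], 0.82)]
scene stage_base [([0.532, 0.18, -0.002], 0.78)]
scene tin [([0.718, -0.012, -0.001], 0.89)]
scene stopwatch [([0.721, 0.181, -0.002], 0.76)]
scene spanner [([0.692, -0.312, 0.001], 0.65)]
top slide_holder [([0.507, -0.025, -0.0], 0.92), ([0.633, -0.138, -0.002], 0.92), ([0.373, -0.107, -0.004], 0.6), ([0.51, -0.152, 0.043], 0.58)]
top pedestal [([0.502, -0.157, -0.002], 0.57)]
top stage_plate [([0.514, 0.184, 0.093], 0.82)]
top stage_base [([0.53, 0.179, -0.005], 0.91)]
top tin [([0.714, -0.013, -0.001], 0.6)]
top stopwatch [([0.715, 0.177, 0.001], 0.72)]
top spanner [([0.694, -0.312, -0.003], 0.87)]
```

View pics/scene1.png

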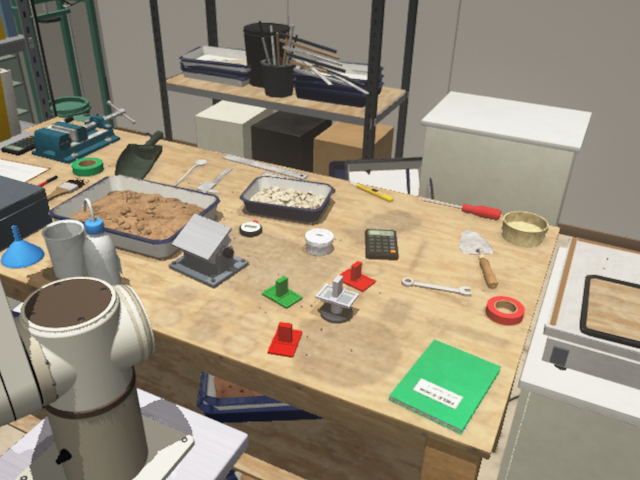

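View pics/top1.png

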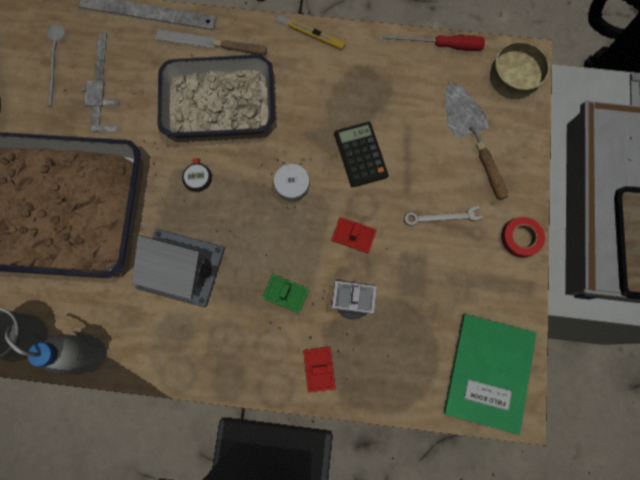

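```bash
python3 - <<'E'
import numpy as np,cv2
for n in("scene","top"):
    w=np.load(n+"w.npy").reshape(-1,3); f=np.load(n+"f.npy").reshape(-1,3)
    def box(c,r,z0,z1): return (np.abs(w[:,0]-c[0])<r)&(np.abs(w[:,1]-c[1])<r)&(w[:,2]>z0)&(w[:,2]<z1)
    # plate fit (RANSAC-ish)
    q=w[box((.513,.18),.06,.06,.14)]
    best=None;rng=np.random.default_rng(0)
    for _ in range(400):
        a,b,c=q[rng.choice(len(q),3,False)]; m=np.cross(b-a,c-a); l=np.linalg.norm(m)
        if l<1e-6: continue
        m/=l; i=abs((q-a)@m)<.0015
        if best is None or i.sum()>best.sum(): best=i
    s=q[best]; m=np.linalg.svd(s-s.mean(0))[2][2] if len(s)<20000 else None; m*=np.sign(m[2])
    print(n,"plate n",m.round(4),"tilt",np.arccos(m[2]),len(s),len(q))
    yv=np.cross([0,0,1],[-m[0],-m[1],0]);
    rect=cv2.minAreaRect(s[:,:2].astype(np.float32)*1000); print(" rect xy mm",rect,"mean",s.mean(0).round(4))
    # slide frame and fin
    for c in((.508,-.15),):
        for z0,z1 in((.03,.055),(.075,.1)):
            b=box(c,.06,z0,z1); s2=w[b]
            print(" slide",z0,cv2.minAreaRect(s2[:,:2].astype(np.float32)*1000),len(s2),np.percentile(s2[:,2],[5,50,95]).round(4),np.median(f[b],0))
E
```

```text
scene plate n [-0.4704  0.0749  0.8793] tilt 0.4964362003109302 847 1741
 rect xy mm ((513.3662719726562, 181.48101806640625), (112.474609375, 80.53301239013672), 80.73527526855469) mean [0.5132 0.1797 0.0901]
 slide 0.03 ((507.8839111328125, -152.18978881835938), (54.350650787353516, 77.08991241455078), 0.060511667281389236) 588 [0.039  0.0446 0.0488] [194. 195. 192.]
 slide 0.075 ((508.7677001953125, -152.3850555419922), (13.701632499694824, 29.141128540039062), 89.441650390625) 85 [0.0758 0.0841 0.0879] [198. 179. 166.]
top plate n [-0.4782  0.074   0.8751] tilt 0.5050865287806366 2199 3289
 rect xy mm ((512.7738647460938, 180.261962890625), (110.8403549194336, 79.3661117553711), 81.42438507080078) mean [0.5131 0.1801 0.0904]
 slide 0.03 ((506.88494873046875, -153.47189331054688), (76.07360076904297, 50.06749725341797), 89.4661865234375) 1048 [0.0415 0.0446 0.0479] [ 98. 100. 101.]
 slide 0.075 ((507.0204162597656, -153.37794494628906), (11.938142776489258, 25.73150062561035), 89.3221206665039) 111 [0.0819 0.085  0.0877] [127. 124. 128.]
```

The wanted slide is the silver one, at scene (338,295) and top (355,297). The green and red ones are decoys. The stage is at top (170,268), and the plate fits agree: tilt about 0.50 and yaw about -0.155.

```bash
cat >> h.py <<'E'
def frame(x,y):  # tool axes x,y in world
    x=np.array(x)/np.linalg.norm(x); y=np.array(y)-np.dot(y,x)*x; y/=np.linalg.norm(y)
    return np.stack([x,y,np.cross(x,y)],1)
def rel(p,M):
    o=get_obs(); T=R.from_quat(o["tool_rot"]).as_matrix()
    print("pos",o["eef_pos"].round(4),"F",o["ft_force"].round(2),"w",round(float(o["grip_width"]),4),"t",o["clock"],"j6",o["joint_pos"].round(2))
    print(" axes x,y,z:",T.T.round(3).tolist())
    print(" to go mm (tool axes now)",(T.T@(np.array(p)-o["eef_pos"])*1000).round(1),"rotvec",R.from_matrix(T.T@M).as_rotvec().round(4), "mm in target axes",(M.T@(np.array(p)-o["eef_pos"])*1000).round(1))
E
python3 - <<'E'
from h import *
for s in(1,-1):
    rel([.507,-.153,.15],frame([0,0,-1],[-.01*-s,s,0]))
E
```

```text
pos [0.2246 0.4467 0.2313] F [-0.51  0.2  -0.15] w 0.0855 t 0.8 j6 [1.1  0.24 0.01 1.34 0.   1.57]
 axes x,y,z: [[-0.0, 0.0, -1.0], [0.449, 0.893, 0.0], [0.893, -0.449, -0.0]]
 to go mm (tool axes now) [  81.3 -409.   521.7] rotvec [-0.4558 -0.     -0.    ] mm in target axes [  81.3 -596.9  288.4]
pos [0.2246 0.4467 0.2313] F [-0.51  0.2  -0.15] w 0.0855 t 0.8 j6 [1.1  0.24 0.01 1.34 0.   1.57]
 axes x,y,z: [[-0.0, 0.0, -1.0], [0.449, 0.893, 0.0], [0.893, -0.449, -0.0]]
 to go mm (tool axes now) [  81.3 -409.   521.7] rotvec [ 2.6858e+00 -0.0000e+00  1.0000e-04] mm in target axes [  81.3  596.9 -288.4]
```

Request:
{"api": "play_rows", "payload": {"plan": [[0,0,0,-0.114,0,0,-1],[0,0,0,-0.114,0,0,-1],[0,0,0,-0.114,0,0,-1],[0,0,0,-0.114,0,0,-1],[0,-40,0,0,0,0,-1],[0,-40,0,0,0,0,-1],[0,-40,0,0,0,0,-1],[0,-40,0,0,0,0,-1],[0,-40,0,0,0,0,-1],[0,-33,24,0,0,0,-1],[0,-33,24,0,0,0,-1],[0,-33,24,0,0,0,-1],[0,-33,24,0,0,0,-1],[0,-33,24,0,0,0,-1],[0,-33,24,0,0,0,-1],[0,-33,24,0,0,0,-1],[0,-33,24,0,0,0,-1],[0,-33,24,0,0,0,-1],[0,-33,24,0,0,0,-1]]}}

```text
clock: 2.38
eef_pos: [0.4602, -0.0878, 0.2315]
tool_rot: [0.004, 0.707, -0.004, 0.707]
ft_force: [1.8, 0.8, -0.6]
grip_width: 0.0852
```

```bash
python3 - <<'E'
from h import *
rel([.507,-.153,.15],frame([0,0,-1],[.01,1,0]))
E
```

```text
pos [ 0.4602 -0.0878  0.2315] F [ 1.82  0.81 -0.6 ] w 0.0852 t 2.3833 j6 [-0.19  0.18 -0.07  1.32  0.   -0.18]
 axes x,y,z: [[0.001, 0.0, -1.0], [0.011, 1.0, 0.0], [1.0, -0.011, 0.001]]
 to go mm (tool axes now) [ 81.5 -64.7  47.5] rotvec [-0.0006  0.0007 -0.    ] mm in target axes [ 81.5 -64.8  47.5]
```

Request:
{"api": "play_rows", "payload": {"plan": [[0,-32,24,0,0,0,-1],[0,-32,24,0,0,0,-1],[40,0,0,0,0,0,-1],[40,0,0,0,0,0,-1],[0,0,0,0,0,0,-1],[0,0,0,0,0,0,-1]]}}

```text
clock: 2.88
eef_pos: [0.5042, -0.1494, 0.1492]
tool_rot: [0.004, 0.71, -0.003, 0.705]
ft_force: [0.6, -0.6, 0.4]
grip_width: 0.0852
```

```bash
python3 - <<'E'
from h import *
p=camera("wrist"); save(p,"wrist1.png"); w=world(p).reshape(-1,3)
for z0,z1 in((.042,.055),(.078,.095)):
    s=w[(abs(w[:,0]-.507)<.06)&(abs(w[:,1]+.153)<.06)&(w[:,2]>z0)&(w[:,2]<z1)]
    if len(s): print(z0,len(s),cv2.minAreaRect(s[:,:2].astype(np.float32)*1000),np.percentile(s[:,2],[5,50,95]).round(4))
rel([.507,-.153,.057],frame([0,0,-1],[.01,1,0]))
E
```

```text
0.042 7365 ((507.16033935546875, -152.73135375976562), (76.2419204711914, 50.49382781982422), 89.28781127929688) [0.0435 0.045  0.0474]
0.078 1019 ((506.73980712890625, -152.7247314453125), (12.037945747375488, 25.844757080078125), 89.50529479980469) [0.0824 0.086  0.0871]
pos [ 0.5065 -0.1499  0.1519] F [0.92 1.04 0.28] w 0.0854 t 2.9333 j6 [-0.29  0.34 -0.06  1.16  0.   -0.28]
 axes x,y,z: [[-0.001, 0.0, -1.0], [0.01, 1.0, 0.0], [1.0, -0.01, -0.001]]
 to go mm (tool axes now) [94.9 -3.2  0.6] rotvec [ 0.0004 -0.0011 -0.0003] mm in target axes [94.9 -3.1  0.5]
```

View pics/wrist1.png

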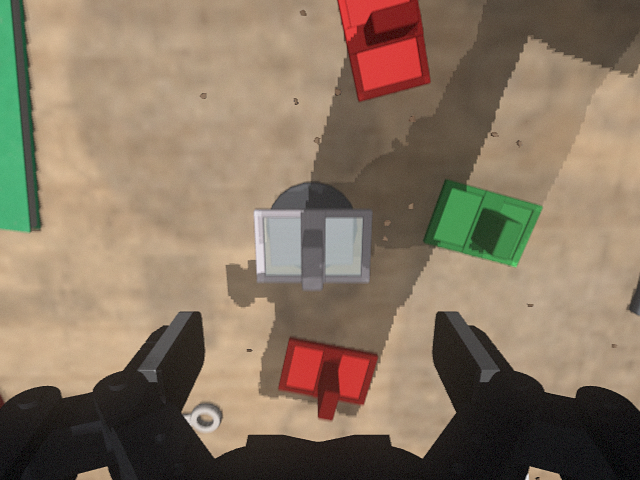

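The picture shows the silver slide at (313,245), with its fin between the jaws. The wrist depth agrees with the top camera to 1 mm. I'll go down and grip.

Request:
{"api": "play_rows", "payload": {"plan": [[0,-3,0,0,0,0,-1],[30,0,0,0,0,0,-1],[30,0,0,0,0,0,-1],[20,0,0,0,0,0,-1],[17,0,0.5,0,0,0,-1],[0,0,0,0,0,0,-1],[0,0,0,0,0,0,1],[0,0,0,0,0,0,1],[0,0,0,0,0,0,1],[0,0,0,0,0,0,1],[0,0,0,0,0,0,1],[0,0,0,0,0,0,1],[0,0,0,0,0,0,1],[0,0,0,0,0,0,1],[0,0,0,0,0,0,1],[0,0,0,0,0,0,1]]}}

```text
clock: 4.27
eef_pos: [0.5079, -0.1533, 0.0552]
tool_rot: [0.003, 0.707, -0.004, 0.708]
ft_force: [-0.8, -0.4, 5.9]
grip_width: 0.0112
```

Request:
{"api": "play_rows", "payload": {"plan": [[-10,0,0,0,0,0,1],[-20,0,0,0,0,0,1],[-30,0,0,0,0,0,1],[-40,0,0,0,0,0,1],[-40,0,0,0,0,0,1],[-40,0,0,0,0,0,1],[0,0,0,0,0,0,1],[0,0,0,0,0,0,1],[0,0,0,0,0,0,1]]}}

```text
clock: 5.02
eef_pos: [0.5066, -0.1529, 0.2339]
tool_rot: [0.004, 0.707, -0.003, 0.707]
ft_force: [-0.7, 1.0, -1.3]
grip_width: 0.0111
```

```bash
python3 - <<'E'
from h import *
n=np.array([-.474,.0745,.877]); n/=np.linalg.norm(n)
M=frame(-n,[.155,.988,0]); c=np.array([.513,.1803,.091])
# TCP above plate by ~15mm (slide underside->TCP) + 80 standoff
rel(c+n*(.015+.08),M); print(M.T.round(3).tolist())
p=camera("wrist"); save(p,"wrist2.png")
E
```

```text
pos [ 0.5066 -0.1529  0.2339] F [-0.69  1.04 -1.33] w 0.0111 t 5.0167 j6 [-0.29  0.3   0.09  1.36 -0.   -0.28]
 axes x,y,z: [[-0.001, 0.0, -1.0], [0.01, 1.0, 0.0], [1.0, -0.01, -0.001]]
 to go mm (tool axes now) [ 59.6 339.9 -41.9] rotvec [ 0.1427 -0.5008 -0.0368] mm in target axes [   8.5  330.2 -108.4]
[[0.474, -0.075, -0.877], [0.155, 0.988, -0.0], [0.867, -0.136, 0.48]]
```

View pics/wrist2.png

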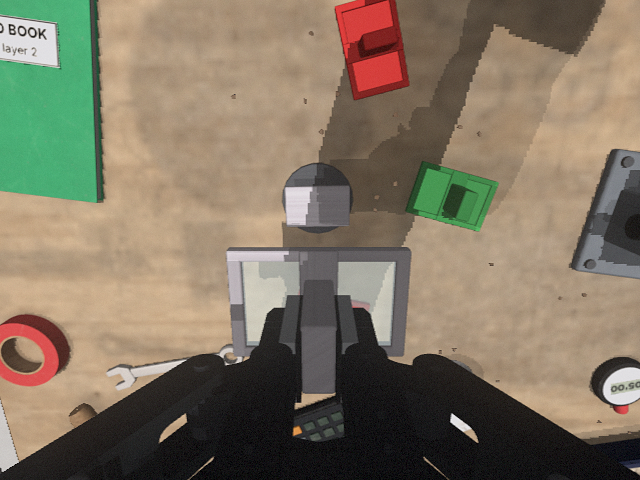

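The slide is in the fingers and level in the grip at (318,300), and the pedestal is empty. Next I tilt it and carry it across.

Request:
{"api": "play_rows", "payload": {"plan": [[0,0,0,0.0285,-0.1,-0.0074,1],[0,0,0,0.0285,-0.1,-0.0074,1],[0,0,0,0.0285,-0.1,-0.0074,1],[0,0,0,0.0285,-0.1,-0.0074,1],[0,0,0,0.0285,-0.1,-0.0074,1],[0,33,-11,0,0,0,1],[0,33,-11,0,0,0,1],[0,33,-11,0,0,0,1],[0,33,-11,0,0,0,1],[0,33,-11,0,0,0,1],[0,33,-11,0,0,0,1],[0,33,-11,0,0,0,1],[0,33,-11,0,0,0,1],[0,33,-11,0,0,0,1],[0,33,-9,0,0,0,1],[0,0,0,0,0,0,1],[0,0,0,0,0,0,1]]}}

```text
clock: 6.48
eef_pos: [0.4628, 0.1887, 0.1794]
tool_rot: [0.037, 0.51, -0.066, 0.857]
ft_force: [0.1, -0.2, -0.8]
grip_width: 0.0112
```

```bash
cat >> h.py <<'E'
n=np.array([-.474,.0745,.877]); n/=np.linalg.norm(n)
M=frame(-n,[.155,.988,0]); c=np.array([.513,.1803,.091])
def pts(name,png=None):
    # points in plate frame (x up slope, y, z normal), mm
    p=camera(name); 
    if png: save(p,png)
    P=np.stack([M[:,2],M[:,1],n],1)
    return (world(p).reshape(-1,3)-c)@P*1000, p
E
python3 - <<'E'
from h import *
rel(c+n*.045,M)
for nm in("scene","top","wrist"):
    q,p=pts(nm,nm+"3.png"); np.save(nm+"q.npy",q)
    for lab,z0,z1 in(("plate",-4,4),("slide",60,95)):
        s=q[(abs(q[:,0])<65)&(abs(q[:,1])<70)&(q[:,2]>z0)&(q[:,2]<z1)]
        if len(s)<30: print(nm,lab,len(s)); continue
        print(nm,lab,len(s),"min",np.percentile(s,1,0).round(1),"max",np.percentile(s,99,0).round(1),[np.round(v,2) for v in cv2.minAreaRect(s[:,:2].astype(np.float32))])
        b=np.histogram(s[:,2],bins=range(z0,z1+1,1)); print(b[0].tolist())
E
```

```text
pos [0.4628 0.1887 0.1794] F [ 0.15 -0.17 -0.8 ] w 0.0112 t 6.4833 j6 [ 0.58  0.01 -0.53  0.65 -0.33  0.67]
 axes x,y,z: [[0.47, -0.076, -0.879], [0.15, 0.989, -0.004], [0.87, -0.13, 0.476]]
 to go mm (tool axes now) [57.  -0.4  2.5] rotvec [ 0.0062 -0.0041  0.0016] mm in target axes [57.  -0.5  2.2]
scene plate 1305 min [-45.1 -53.3  -3.9] max [43.6 54.5  3.1] [array([-0.54, -0.03]), array([113.12,  91.95]), np.float64(88.78)]
[158, 250, 247, 261, 198, 130, 44, 17]
scene slide 464 min [-27.1 -38.2  85.9] max [23.  38.2 94.8] [array([-1.55, -0.1 ]), array([51.8, 79.4]), np.float64(0.97)]
[0, 0, 0, 0, 0, 0, 0, 0, 0, 0, 0, 0, 0, 0, 0, 0, 0, 0, 0, 0, 0, 0, 0, 0, 2, 4, 10, 18, 46, 74, 79, 89, 54, 57, 31]
top plate 2510 min [-43.2 -54.   -3.6] max [43.7 53.7  2.5] [array([-1.07,  0.49]), array([ 91.17, 110.6 ]), np.float64(0.77)]
[99, 253, 603, 737, 516, 234, 62, 6]
top slide 965 min [-25.5 -39.8  87.6] max [22.9 35.2 94.8] [array([-1.5 , -1.83]), array([77.13, 50.8 ]), np.float64(89.24)]
[0, 0, 0, 0, 0, 0, 0, 0, 0, 0, 0, 0, 0, 0, 0, 0, 0, 0, 0, 0, 0, 0, 0, 0, 0, 1, 2, 13, 40, 83, 183, 229, 215, 137, 62]
wrist plate 12932 min [-45.7 -52.1  -1.8] max [ 2.2 55.   1.7] [array([-21.47,   1.45]), array([ 49.06, 110.15]), np.float64(0.47)]
[40, 68, 655, 4775, 6133, 1222, 39, 0]
wrist slide 12093 min [-26.4 -38.7  89.7] max [21.1 35.9 94.9] [array([-1.77, -1.49]), array([50.23, 76.53]), np.float64(0.24)]
[0, 0, 0, 0, 0, 0, 0, 0, 0, 0, 0, 0, 0, 0, 0, 0, 0, 0, 0, 0, 0, 0, 0, 0, 0, 0, 0, 1, 43, 112, 480, 3123, 3470, 2923, 1941]
```

View pics/wrist3.png

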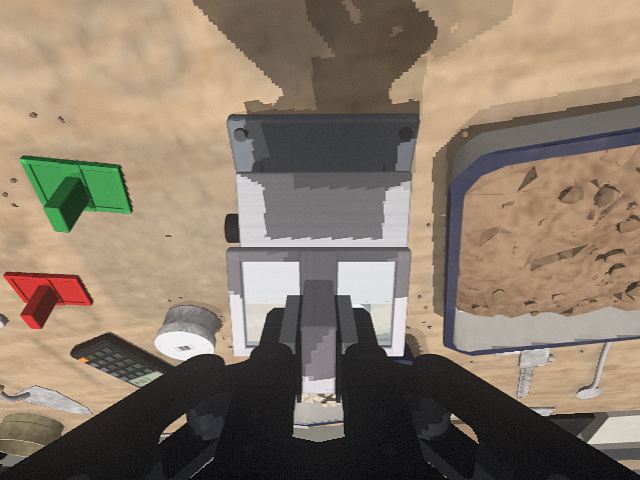

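The slide sits over the plate centre within about 2 mm in the plate's axes and is square to it. In the wrist view the slide is at (318,300) and the plate at (325,205). I'll approach it.

Request:
{"api": "play_rows", "payload": {"plan": [[30,2,0,0,0,0,1],[25,0,0,0,0,0,1],[15,0,0,0,0,0,1],[6,0,0,0,0,0,1],[0,0,0,0,0,0,1],[0,0,0,0,0,0,1],[0,0,0,0,0,0,1]]}}

```text
clock: 7.22
eef_pos: [0.5015, 0.1836, 0.1167]
tool_rot: [0.04, 0.508, -0.067, 0.858]
ft_force: [-0.3, -0.4, -0.6]
grip_width: 0.011
```

```bash
cat > chk.py <<'E'
from h import *
import sys
rel(c+n*.015,M); o=get_obs(); print("F along n",round(float(o["ft_force"]@n),2))
def fit(q,z0,z1,m):
    s=q[(abs(q[:,0])<70)&(abs(q[:,1])<56)&(q[:,2]>z0)&(q[:,2]<z1)&m]
    for _ in range(6):
        A=np.c_[s[:,:2],np.ones(len(s))]; k=np.linalg.lstsq(A,s[:,2],rcond=None)[0]; r=s[:,2]-A@k; s=s[abs(r)<max(2*r.std(),.8)]
    return k.round(4),len(s)
for nm in("wrist","top"):
    q,p=pts(nm,nm+sys.argv[1]+".png")
    up=float(sys.argv[2]) # expected height of slide top
    ins=(abs(q[:,0])<23)&(abs(q[:,1])<35)&(abs(q[:,1])>12)
    out=((abs(q[:,0])<43)&(abs(q[:,1])<53))&~((abs(q[:,0])<30)&(abs(q[:,1])<42))
    print(nm,"slide top",*fit(q,up-6,up+5,ins),"plate",*fit(q,-12,up-5,out))
    s=q[(abs(q[:,0])<40)&(abs(q[:,1])<45)&(abs(q[:,2]-up)<2.5)]
    print("  slide rect",[np.round(v,2) for v in cv2.minAreaRect(s[:,:2].astype(np.float32))])
E
python3 chk.py 4 16
```

```text
pos [0.5015 0.1836 0.1167] F [-0.28 -0.41 -0.58] w 0.011 t 7.2167 j6 [ 0.52  0.15 -0.57  0.45 -0.31  0.62]
 axes x,y,z: [[0.476, -0.075, -0.877], [0.156, 0.988, 0.0], [0.866, -0.137, 0.481]]
 to go mm (tool axes now) [13.2 -1.5 -2. ] rotvec [-0.001   0.0016 -0.0002] mm in target axes [13.2 -1.5 -2. ]
F along n -0.41
wrist slide top [-2.37000e-02 -6.70000e-03  1.81249e+01] 7195 plate [0.0022 0.0036 0.1995] 11100
  slide rect [array([1.2 , 1.57]), array([50.26, 76.36]), np.float64(0.34)]
top slide top [3.00000e-04 4.40000e-03 1.75972e+01] 420 plate [ 3.000e-04  8.600e-03 -6.061e-01] 746
  slide rect [array([1.75, 0.64]), array([76.58, 50.71]), np.float64(89.93)]
```

Request:
{"api": "play_rows", "payload": {"plan": [[6,-1,-1,0,0,0,1],[4,0,0,0,0,0,1],[2,0,0,0,0,0,1],[1,0,0,0,0,0,1],[1,0,0,0,0,0,1],[1,0,0,0,0,0,1],[0,0,0,0,0,0,1],[0,0,0,0,0,0,1],[0,0,0,0,0,0,1]]}}

```text
clock: 8.07
eef_pos: [0.5068, 0.1818, 0.1018]
tool_rot: [0.039, 0.509, -0.067, 0.858]
ft_force: [-3.0, -1.2, 1.9]
grip_width: 0.0108
```

```bash
python3 chk.py 5 5
```

```text
pos [0.5068 0.1818 0.1018] F [-3.   -1.23  1.88] w 0.0108 t 8.0667 j6 [ 0.51  0.18 -0.58  0.4  -0.3   0.61]
 axes x,y,z: [[0.474, -0.075, -0.877], [0.155, 0.988, -0.001], [0.867, -0.135, 0.48]]
 to go mm (tool axes now) [-2.4 -0.6  0.3] rotvec [ 0.0007 -0.0002  0.0004] mm in target axes [-2.4 -0.6  0.3]
F along n 2.98
wrist slide top [ 6.0000e-04 -2.4000e-03  2.3857e+00] 6299 plate [ 1.7000e-03  3.4000e-03 -2.2156e+00] 12100
  slide rect [array([-1.17,  0.66]), array([50.19, 76.14]), np.float64(0.08)]
top slide top [0.0044 0.0025 1.6824] 417 plate [ 0.0031  0.0053 -2.8902] 792
  slide rect [array([ 0.1 , -0.55]), array([76.08, 49.65]), np.float64(89.67)]
```

In contact, with the springs down about 2.4 mm and the slide flush. I'll press 4 mm more, to about 9–10 N.

Request:
{"api": "play_rows", "payload": {"plan": [[1,0,0,0,0,0,1],[1,0,0,0,0,0,1],[1,0,0,0,0,0,1],[1,0,0,0,0,0,1],[0,0,0,0,0,0,1],[0,0,0,0,0,0,1],[0,0,0,0,0,0,1],[0,0,0,0,0,0,1],[0,0,0,0,0,0,1],[0,0,0,0,0,0,1]]}}

```text
clock: 9.0
eef_pos: [0.5086, 0.1816, 0.0985]
tool_rot: [0.039, 0.508, -0.067, 0.858]
ft_force: [-7.6, -0.9, 5.8]
grip_width: 0.0108
```

```bash
python3 chk.py 6 1.5
```

```text
pos [0.5086 0.1816 0.0985] F [-7.61 -0.93  5.8 ] w 0.0108 t 9.0 j6 [ 0.51  0.19 -0.58  0.39 -0.3   0.6 ]
 axes x,y,z: [[0.474, -0.075, -0.877], [0.155, 0.988, -0.001], [0.867, -0.135, 0.48]]
 to go mm (tool axes now) [-6.2 -0.6  0.3] rotvec [ 0.0008 -0.0001  0.0003] mm in target axes [-6.2 -0.6  0.3]
F along n 8.63
wrist slide top [-2.6000e-03 -1.4000e-03 -1.4549e+00] 6220 plate [ 2.5000e-03  4.1000e-03 -5.8606e+00] 11991
  slide rect [array([-0.9 ,  0.76]), array([76.03, 50.66]), np.float64(89.86)]
top slide top [ 1.9000e-03  5.5000e-03 -2.0486e+00] 393 plate [ 7.0000e-04  7.1000e-03 -6.6116e+00] 772
  slide rect [array([-0.21, -0.77]), array([76.76, 50.49]), np.float64(89.57)]
```

View pics/wrist6.png

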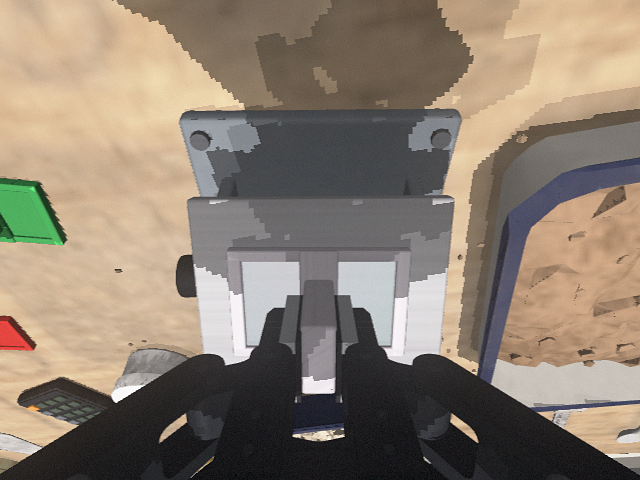

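The slide (318,300) lies centred on the plate, which spans columns 190 to 452, and is flush. The force is about 8.6 N and the spring travel about 6 mm. Handing in.

```bash
python3 -c "
from workcell import *
print(job_done()); o=get_obs(); print(o['ft_force'],o['grip_width'],o['clock'])"
```

```text
the job is handed in; nothing more can be done
None
the job is handed in; nothing more can be done
```

I lifted the silver slide off the pedestal by its fin, tilted it to the plate's slope of about 0.50 rad, and laid it on the sprung plate. I pressed it down and handed the job in at about 9 s, still gripping and pressing. No verdict was reported.

These are the last checks before handing in:

| Check | Measured | Allowed |
|---|---|---|
| Force along the plate normal, wrist sensor | about 8.6 N | 3 to 18 N |
| Spring travel | about 6 mm (roughly 9 N at 1.5 N/mm) | at most 10 mm |
| Off centre, each side | about 1 mm | 12 mm |
| Turn | below 0.01 rad | 0.14 rad |
| Tilt difference between slide and plate | below 0.01 rad | 0.05 rad |
| Fingers on the fin | 10.8 mm opening on the 12 mm fin | over 2 N grip |

- **Slide height:** the measured slide surface stands about 4.5 mm above the plate, not 6 mm. I take this to be the recessed glass together with depth noise, because the slide lies parallel and the force and travel agree.
- **Not checked:** the grip force is not measured directly. I kept the path clear of the tin, stopwatch and spanner, but did not measure their positions again at the end.

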